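# Stack the sieve column on the shaker

### The job

Build the sieve column on the small white shaker: onto its grey receiver pan stack the blue sieve, then the yellow, then the red, and close it with the black lid. Press each part down firmly but gently as it is added, so that it sits flat and fully home before the next one goes on. Leave the clear cup and the slide pack where they lie, and let go of everything at the end.

Things in the scene. Friction and masses are not known exactly. Their poses are not given: they have to be found in the camera images.
- shaker: White square sieve shaker, 124x124 mm, fixed to the bench. Origin: centre of its underside on the bench, z up. Flat housing 22 mm high; in the middle of its top the grey round open receiver pan (60 mm outer, 54 mm inner diameter, rim 44 mm above the bench, part of the shaker).
- pan_rim (a point): Centre of the receiver pan's open mouth, at the height of its rim (44 mm above the bench). The blue sieve is seated when its spigot is in the pan and its frame rests on this rim, its origin 8 mm below this point.
- blue_sieve: Blue round sieve, fine mesh, 60 mm across, 28 mm high, ~70 g. Origin: centre of underside, z up (upright at start). From below: steel spigot 8 mm high, widening from 43 to 50 mm; coloured frame, 60 mm wide, from z 8 to 28 mm, wall 3 mm, open top 54 mm wide, mesh 14 mm below rim. The next part's spigot drops in until frames meet: 20 mm per part. Grasp across the frame. Goes on the receiver pan.
- yellow_sieve: Yellow round sieve, medium mesh, 60 mm across, 28 mm high, ~70 g. Origin: centre of underside, z up (upright at start). From below: steel spigot 8 mm high, widening from 43 to 50 mm; coloured frame, 60 mm wide, from z 8 to 28 mm, wall 3 mm, open top 54 mm wide, mesh 14 mm below rim. The next part's spigot drops in until frames meet: 20 mm per part. Grasp across the frame. Goes on the blue sieve.
- red_sieve: Red round sieve, coarse mesh, 60 mm across, 28 mm high, ~70 g. Origin: centre of underside, z up (upright at start). From below: steel spigot 8 mm high, widening from 43 to 50 mm; coloured frame, 60 mm wide, from z 8 to 28 mm, wall 3 mm, open top 54 mm wide, mesh 14 mm below rim. The next part's spigot drops in until frames meet: 20 mm per part. Grasp across the frame. Goes on the yellow sieve.
- lid: Black round lid, 36 mm high. Origin: centre of its underside, z up. The same tapered spigot below, 8 mm high (43 to 50 mm wide); flange 60 mm wide from z 8 to 14 mm; central round knob 22 mm wide from z 14 to 36 mm, to grasp or press. ~60 g. Goes on the red sieve, 20 mm above it.
- weigh_cup: Clear plastic cup, 58 mm across, 32 mm high, loose, light; origin at the centre of its underside. A bystander: leave alone.
- slide_pack: Pale grey-green carton of slides, 76x26x22 mm, long along its x, loose; origin at the centre of its underside. A bystander: leave alone.
There are look-alikes about, which are no part of the job. What is shaped like the yellow_sieve but turquoise is not meant.

How it is judged:
By the outcome, as a careful person would: the job done as asked, in the order asked, and still so for the second after the job is handed in, with the robot touching nothing.
It also fails if it takes over 136 s, if anything falls off the work surface, if the arm or the gripper's body presses on something with over 40 N, if the wrist force passes 120 N, or if a joint passes its speed limit or range.

### The arm

A 7-joint arm with a two-finger parallel gripper is mounted at the origin on a cart in front of the work surface, level with it; the furniture and walls round the work are solid. World frame = base frame: x ahead of the robot, y to its left, z up, the work surface at z = 0. Lengths are in m, angles in rad, forces in N, time in s.
With the tool pointing down it reaches from about 0.4 to 0.85 m from the base axis. Payload 10.4 kg.
Tool frame: the origin (TCP) lies on the centre line of the jaws, within the pads' length; the fingertips stand 14 mm ahead of it and the grasp point (between the pads) lies 5 mm behind it (manip.tip_reach is the distance from the TCP to the fingertips, in m); z points along the fingers, y is the line along which they close (so a half turn about z gives the same grasp; the last joint's range is limited). The gripper opens to 85 mm and grips with 20 to 120 N. Pads are 22 mm wide; open, the fingers measure 114 mm over their backs; the gripper's body (76 mm by 85 mm) begins 54 mm behind the grasp point. The pads swing forward as they close: fully open they stand 13 mm farther back than shut.
Start: joints at [-1.229, 0.332, -0.065, 1.46, 0.022, 1.35, -0.088], TCP at [0.223, 0.584, 0.245] pointing down, gripper open.
Joint ranges: [-2.6, 2.6], [-0.5, 2.12], [-1.47, 1.34], [0.16, 2.42], [-1.27, 4.41], [0.06, 2.06], [-2.6, 2.6]. Speed limits (rad/s): [2.22, 2.22, 2.79, 2.79, 3.14, 3.14, 3.14].

### API

Orientations are given as a unit quaternion [x, y, z, w].
In Python, from workcell import manip gives the robot as it stands.
- The arm moves only by the shell command python3 -m pendant 'ROWS' [FORCE]. ROWS is JSON, a list of rows, each a list of 7 numbers: the shift along the tool's x, y, z in units of 50 mm (1.0 is 50 mm), then the turn, a rotation vector about the tool's x, y, z in units of 8 degrees (1.0 is 8 degrees), then the opening, from -1 (shut) to 1 (fully open), so that 0 is half open. In form: [[dx, dy, dz, ax, ay, az, jaw], ...]. A call has exactly 10 rows; each row is the pose to reach, as a shift and turn from the pose commanded when the call began, along the tool's axes at that moment; what a row does not reach only later rows make up. A row lasts 1/8 s, in which the tool goes at most 62.5 mm and 10.7 degrees, less where a joint would pass 70% of its speed; a pose out of reach is approached as far as the arm can. A call with a gripper value outside its range is refused whole. The fingers move at their own pace and stop on an object; FORCE is the grip in N (left out, the last holds). Time passes only in rows, so rows that repeat a pose let the fingers close, or fill a call up. It gives the time, the measured TCP pose, the force, the opening and the grip force at its end, in the units of the state.
- manip.get_obs(): the state, without advancing time (a new reading comes with each control period).
- manip.camera(name): name is "scene" or "top" or "wrist"; returns (picture, depth): 400x640x3 uint8, red, green, blue; 400x640 float32, m along the optical axis (not along the pixel's ray), 0 where there is no reading.
- manip.get_calibration(name): a dict with "fx", "fy", "cx", "cy" (pixels), "D" ([k1, k2, p1, p2, k3] as OpenCV has them; the pictures are not rectified), "xyz" and "orientation" of the camera in the world. Camera axes: x right, y up, looking along -z (the intrinsics and any distortion apply to the point x, -y, -z); pixel columns grow to the right and rows downward; lengths in m; the calibration is good to about 2 mm. A picture is of the moment at which its call begins: read the wrist's pose just before it. get_calibration takes no time and is no camera call; for the wrist camera it gives the pose at the moment of the call.
- manip.hand_in(): hands the job in; it is judged then, once.
Trained networks look in the newest picture that a camera, given by its name, has taken for a name from the list of things; names that differ only in an ending like _2 or _b are one class to them, and where a whole thing is asked for, a point or a joint stands for the part that bears it (a point fixed in the world has none). Each returns a list of dicts, best first, with "p" (0 to 1); they miss things now and then, are a little off and sometimes report something else, mostly with a low value. They report only what shows in the picture. A call takes as long as a camera call. They do not tell look-alikes from the thing itself.
- manip.find_in(thing, camera): "box" ([left, top, right, bottom] in pixels, round what is visible of it).
- manip.trace(thing, camera): "pixels" (400x640 bool, what is visible of it) and "box" ([left, top, right, bottom] in pixels, round what is visible of it).
- manip.tip_of(thing, camera): "pixel" ([column, row] in pixels: a listed point, or the origin of a listed thing).
The state is a dict: "clock": time; "joint_pos": joint angles; "joint_velocities": joint speeds; "tau": joint torques, N m; "position": TCP position; "ee_rot": TCP orientation; "ft_force": force on the tool from outside, world axes, zero at the start; "torque": the same for the moment, N m; "grip_width": opening from 0.0 (shut) to 1.0 (fully open); "grasp_force": force on a finger pad.
Only numpy, scipy, OpenCV 4.12 (cv2) and the standard library are available. Lean on these libraries where they do the work, as an engineer would, in place of code of your own. Each camera call takes 0.05 s, during which the arm holds its last target. There are 200 camera calls.

## Working session

There is one attempt and no reset: what is moved stays moved. The work goes in short steps, Python scripts to look and compute and a shell command to move; the robot and the scene stay as the last step left them, time stands still between calls to the robot, and variables do not carry over. Pictures are saved under pics/ and viewed, at most 14 in all, crops included, and the job is handed in when it is done.

```bash
mkdir -p pics; ls
cat > h.py <<'E'
import numpy as np, cv2
from workcell import manip
from scipy.spatial.transform import Rotation as R
def snap(cam,fn=None):
    c=manip.get_calibration(cam); p,d=manip.camera(cam)
    if fn: cv2.imwrite('pics/'+fn,p[:,:,::-1])
    return p,d,c
def cloud(d,c):
    K=np.array([[c['fx'],0,c['cx']],[0,c['fy'],c['cy']],[0,0,1]])
    v,u=np.mgrid[0:400,0:640]
    n=cv2.undistortPoints(np.stack([u,v],-1).reshape(-1,1,2).astype(float),K,np.array(c['D'],float)).reshape(400,640,2)
    P=np.stack([n[...,0]*d,-n[...,1]*d,-d],-1)
    return P@R.from_quat(c['orientation']).as_matrix().T+np.array(c['xyz'])
def circ(xy):
    # robust circle fit
    A=np.c_[2*xy,np.ones(len(xy))];w=np.ones(len(xy))
    for _ in range(10):
        s=np.linalg.lstsq(A*w[:,None],(xy**2).sum(1)*w,rcond=None)[0]
        r=np.sqrt(s[2]+s[0]**2+s[1]**2);e=np.hypot(*(xy-s[:2]).T)-r
        w=1/(1+(e/.002)**2)
    return s[:2],r
def delta(x,y,z):
    "tool-axes shift units to reach world point"
    o=manip.get_obs();return R.from_quat(o['ee_rot']).inv().apply(np.array([x,y,z])-o['position'])/.05
E
python3 - <<'E'
from h import *
o=manip.get_obs();print({k:np.round(v,3) for k,v in o.items()},R.from_quat(o['ee_rot']).as_matrix().round(2))
ps=[]
for cam in ['scene','top']:
    p,d,c=snap(cam,cam+'0.png');P=cloud(d,c)
    print(cam,np.round(c['xyz'],3))
    for t in ['shaker','blue_sieve','yellow_sieve','red_sieve','lid','weigh_cup','slide_pack']:
        for r in manip.trace(t,cam)[:3]:
            m=r['pixels']&(d>0);q=P[m]
            if len(q)<5: continue
            print(t,round(r['p'],2),np.round(r['box']).astype(int),'med',np.median(q,0).round(3),'mx z',np.percentile(q[:,2],95).round(3),'col',np.median(p[m],0))
E
```

```text
pics
{'clock': np.float64(0.0), 'joint_pos': array([-1.229,  0.333, -0.065,  1.461,  0.022,  1.35 , -0.088]), 'joint_velocities': array([ 0.   ,  0.001,  0.001,  0.   ,  0.   ,  0.001, -0.002]), 'tau': array([ 0.0000e+00, -6.2546e+01,  4.9000e-02, -3.9161e+01,  1.6000e-02,
        1.0000e-02,  0.0000e+00]), 'position': array([0.223, 0.584, 0.245]), 'ee_rot': array([ 0.181,  0.983, -0.001, -0.   ]), 'ft_force': array([-0.455,  0.521,  0.159]), 'torque': array([0.027, 0.009, 0.021]), 'grasp_force': np.float64(0.0), 'grip_width': np.float64(0.999)} [[-0.93  0.36 -0.  ]
 [ 0.36  0.93 -0.  ]
 [-0.   -0.   -1.  ]]
scene [-0.146 -0.606  0.777]
shaker 0.85 [308 165 359 204] med [0.582 0.008 0.024] mx z 0.043 col [145. 139. 135.]
yellow_sieve 0.8 [251 216 278 236] med [0.346 0.028 0.017] mx z 0.03 col [12.  80.5 76. ]
yellow_sieve 0.61 [206 156 231 172] med [0.434 0.323 0.019] mx z 0.03 col [96.  82.5 26.5]
lid 0.57 [244 174 267 193] med [0.436 0.168 0.016] mx z 0.039 col [18.  17.5 19. ]
slide_pack 0.69 [334 228 361 258] med [ 0.439 -0.16   0.022] mx z 0.026 col [164. 163. 158.]
top [ 0.38  
[... 196 characters left out ...]
sieve 0.63 [298 132 347 183] med [0.593 0.02  0.023] mx z 0.04 col [124. 124. 111.]
yellow_sieve 0.9 [311 231 334 251] med [0.341 0.023 0.014] mx z 0.03 col [22. 92. 87.]
yellow_sieve 0.72 [212 202 236 221] med [0.431 0.323 0.014] mx z 0.03 col [95. 92. 84.]
red_sieve 0.68 [327 196 346 218] med [ 0.448 -0.022  0.014] mx z 0.029 col [108. 102. 102.]
lid 0.84 [261 200 277 219] med [0.44  0.173 0.014] mx z 0.038 col [29. 28. 28.]
weigh_cup 0.55 [425 180 446 201] med [ 0.498 -0.324  0.004] mx z 0.032 col [97. 98. 98.]
slide_pack 0.7 [368 200 396 218] med [ 0.442 -0.155  0.022] mx z 0.027 col [124. 125. 119.]
slide_pack 0.57 [298 130 350 180] med [0.595 0.02  0.023] mx z 0.04 col [125. 124. 111.]
```

Run:
```python
import cv2
a=cv2.imread('pics/top0.png')[100:280,180:480];cv2.imwrite('pics/topc.png',cv2.resize(a,(800,480),interpolation=cv2.INTER_CUBIC))
a=cv2.imread('pics/scene0.png')[120:300,180:480];cv2.imwrite('pics/scenec.png',cv2.resize(a,(800,480),interpolation=cv2.INTER_CUBIC))
```

```text
(no output)
```

View pics/topc.png

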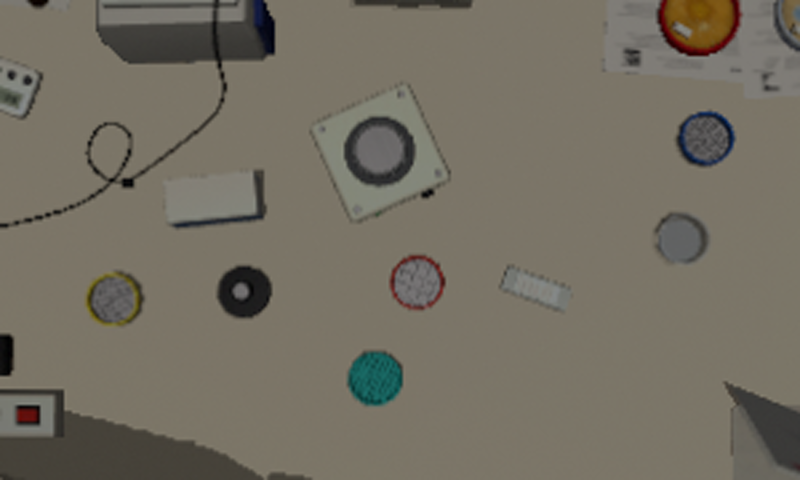

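View pics/scenec.png

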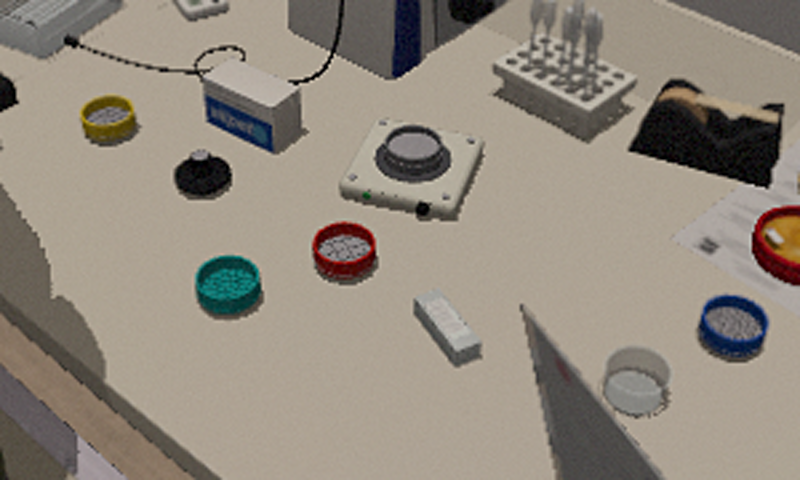

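Candidates in the top crop:
- **Sieve-like rings:** yellow (115,298), turquoise (375,378), red (417,282) and blue (706,138). There is also a red-rimmed dish with orange content (698,15), which is not a sieve.
- **Lid:** black with a knob (243,291).
- **Bystanders:** cup (681,238) and slides (535,288).
- **Shaker:** (380,150).

I choose by rim colour, so the turquoise one is left out.

Run:
```python
from h import *
p,d,c=snap('top');P=cloud(d,c)
G={'blue':(.612,-.348),'yellow':(.431,.323),'red':(.448,-.022),'lid':(.44,.173),'shaker':(.593,.02),'turq':(.341,.023)}
for k,g in G.items():
    r=np.hypot(P[...,0]-g[0],P[...,1]-g[1])
    lo,hi=(.034,.06) if k=='shaker' else (.008,.045)
    m=(d>0)&(r<.05)&(P[...,2]>lo)&(P[...,2]<hi)
    q=P[m][:,:2]; (cx,cy),rr=cv2.minEnclosingCircle(q.astype(np.float32))
    print(k,m.sum(),'mean',q.mean(0).round(4),'bbox mid',((q.max(0)+q.min(0))/2).round(4),np.round((cx,cy,rr),4))
# obstacles map: tall stuff in region
H=np.zeros((12,22))
for i in range(12):
    for j in range(22):
        x=.2+.06*i;y=.66-.06*j
        m=(d>0)&(abs(P[...,0]-x)<.03)&(abs(P[...,1]-y)<.03)
        H[i,j]=P[m][:,2].max() if m.any() else -1
print('cols y .66 -> -.6 ; rows x .2->.86, cm');print((H*100).round().astype(int)[::-1])
im=cv2.imread('pics/scene0.png');a=[cv2.resize(im[y-20:y+20,x-25:x+25],(400,320),interpolation=cv2.INTER_CUBIC) for x,y in [(455,242),(220,164)]]
cv2.imwrite('pics/close.png',np.hstack(a))
for k,z in [('blue',.20)]: print(delta(.612,-.348,.2).round(2))
```

```text
blue 332 mean [ 0.6116 -0.348 ] bbox mid [ 0.609  -0.3465] [ 0.6074 -0.3419  0.0363]
yellow 309 mean [0.4317 0.3214] bbox mid [0.4352 0.3209] [0.4353 0.3222 0.043 ]
red 317 mean [ 0.4476 -0.0211] bbox mid [ 0.4478 -0.0275] [ 0.4449 -0.028   0.0366]
lid 286 mean [0.4395 0.1742] bbox mid [0.4397 0.1829] [0.4428 0.1832 0.0385]
shaker 239 mean [0.5954 0.0207] bbox mid [0.5954 0.0211] [0.5925 0.0174 0.0338]
turq 325 mean [0.3428 0.0256] bbox mid [0.3424 0.0259] [0.341  0.0282 0.0478]
cols y .66 -> -.6 ; rows x .2->.86, cm
[[ 1  1  1  1  1 16 34 35 35 34  5  5  5  7  8  8  4  4  1  4  4  1]
 [ 4  1  1  1  9  9 29 30 30 30  5 15 15  7  8  8  4  4  3  4  3  1]
 [ 1  1  1  1  1  1 26 26 28 14  5  5 14  1  1  1  4  4  4  4  4  1]
 [ 1  1  1  2  2  1 14 14 26  3  2  3  1  1  1  1  3  3  1  3  1  1]
 [ 4  5  5  2  2  1  2  2  4  2  5  5  3  1  1  1  3  4  1  1  7  7]
 [ 5  5  5  1  1  2  2  7  7  1  5  5  3  1  1  1  4  3  1  1  7  7]
 [ 1  5  5  5  1  1  1  7  7  1  3  3  3  1  1  1  4  4  1  1  7  7]
 [ 1  5  5  5  1  4  4  1  5  2  1  4  3  3  3  1  1  1  1  7  7  8]
 [ 1  3  4  4  4  3  3  1  1  1  3  3  1  1  1  1  1  1  1  7 10 10]
 [ 5  9  9  7  5  5  1  1  1  1  3  3  1  1  1  1  1 20 14  7  8  8]
 [35 63 63 63 62  5  1  1  1  1  1  1  1  1  1  1  1 30 30 28 18  1]
 [ 2 63 64 66 67 68 68 68  1  1  1  1  1  1  1  1  1  1 30 30 30  1]]
[-13.92 -14.63   0.91]
```

View pics/close.png

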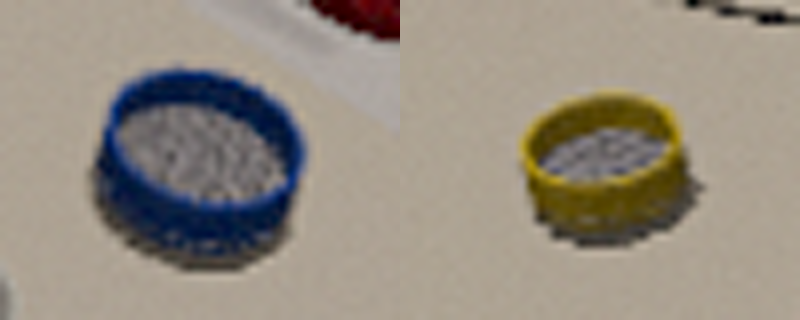

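The crop shows the blue ring (left, about scene pixel 455,242) and the yellow ring (right, about 220,164). Both are upright sieves with plain mesh. I move over blue now.

```bash
python3 -m pendant '[[-0.87,-0.91,0,0,0,0,1],[-1.74,-1.83,0,0,0,0,1],[-2.61,-2.74,0,0,0,0,1],[-3.48,-3.66,0,0,0,0,1],[-4.35,-4.57,0,0,0,0,1],[-5.22,-5.49,0,0,0,0,1],[-6.09,-6.4,0,0,0,0,1],[-6.96,-7.3,0,0,0,0,1],[-7.8,-8.2,0,0,0,0,1],[-8.7,-9.1,0,0,0,0,1]]' 40; python3 -c "
from h import *
print(delta(.612,-.348,.2).round(2),manip.get_obs()['joint_pos'].round(2))"
```

```text
clock: 2.1
position: [0.4657, 0.0058, 0.2457]
ee_rot: [0.181, 0.983, 0.001, 0.001]
ft_force: [0.7, 0.8, -1.0]
grip_width: 1.001
grasp_force: 0.0
[-5.26 -5.57  0.91] [-0.63 -0.05  0.5   1.89  0.03  1.3   1.08]
```

```bash
python3 -m pendant '[[-0.87,-0.91,0.1,0,0,0,1],[-1.74,-1.83,0.2,0,0,0,1],[-2.61,-2.74,0.3,0,0,0,1],[-3.48,-3.66,0.5,0,0,0,1],[-4.35,-4.57,0.7,0,0,0,1],[-5.2,-5.5,0.9,0,0,0,1],[-5.2,-5.5,0.9,0,0,0,1],[-5.2,-5.5,0.9,0,0,0,1],[-5.2,-5.5,0.9,0,0,0,1],[-5.2,-5.5,0.9,0,0,0,1]]' 40
cat >> h.py <<'E'
def rim(z0,z1,g,fn=None,rmax=.05):
    p,d,c=snap('wrist',fn);P=cloud(d,c)
    m=(d>0)&(P[...,2]>z0)&(P[...,2]<z1)&(np.hypot(P[...,0]-g[0],P[...,1]-g[1])<rmax)
    q=P[m]; 
    if len(q)<20: print('few',len(q));return
    s,r=circ(q[:,:2]);e=cv2.minEnclosingCircle(q[:,:2].astype(np.float32))
    print('n',len(q),'circ',s.round(4),round(r,4),'mec',np.round(e[0],4),round(e[1],4),'z',np.percentile(q[:,2],[5,50,95]).round(4))
    return s
E
python3 - <<'E'
from h import *
print(manip.get_calibration('wrist'),manip.get_obs()['joint_pos'].round(2))
s=rim(.022,.034,(.612,-.348),'w1.png')
print(delta(s[0],s[1],.02).round(2))
E
```

```text
clock: 3.35
position: [0.6106, -0.3403, 0.2012]
ee_rot: [0.18, 0.984, 0.0, 0.001]
ft_force: [-0.9, 0.6, -0.2]
grip_width: 1.0
grasp_force: 0.0
{'fx': 321.3130494989406, 'fy': 321.3130494989406, 'cx': 319.9388885224129, 'cy': 198.20582032957668, 'D': array([0.01577041, 0.        , 0.        , 0.        , 0.        ]), 'xyz': array([ 0.54546122, -0.31568078,  0.32974906]), 'orientation': array([-0.11417379, -0.08078416,  0.56221613,  0.81507748])} [-0.02  0.6   0.71  1.33 -0.39  1.35  1.9 ]
n 692 circ [ 0.6146 -0.3485] 0.0281 mec [ 0.6153 -0.3488] 0.03 z [0.0233 0.0277 0.0291]
[-0.13 -0.12  3.62]
```

View pics/w1.png

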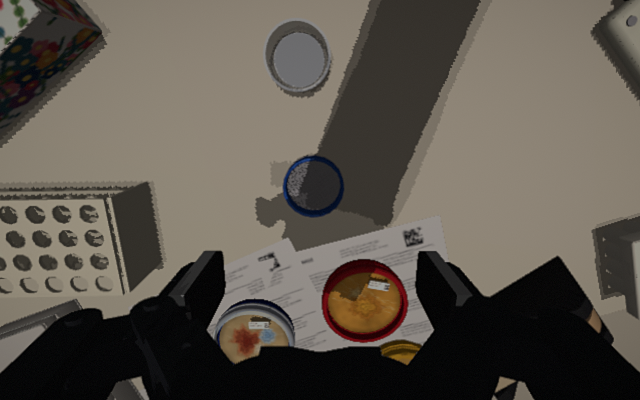

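The blue sieve at (313,186) is clear for the fingers. The cup is at (298,57) and the dishes are at (365,300) and (255,335).

```bash
python3 -m pendant '[[-0.13,-0.12,0.8,0,0,0,1],[-0.13,-0.12,1.6,0,0,0,1],[-0.13,-0.12,2.4,0,0,0,1],[-0.13,-0.12,3.0,0,0,0,1],[-0.13,-0.12,3.4,0,0,0,1],[-0.13,-0.12,3.6,0,0,0,1],[-0.13,-0.12,3.6,0,0,0,1],[-0.13,-0.12,3.6,0,0,0,0],[-0.13,-0.12,3.6,0,0,0,0],[-0.13,-0.12,3.6,0,0,0,0]]' 40; python3 -m pendant '[[0,0,0,0,0,0,-0.5],[0,0,0,0,0,0,-0.5],[0,0,0,0,0,0,-0.5],[0,0,0,0,0,0,-0.5],[0,0,-0.4,0,0,0,-0.5],[0,0,-1,0,0,0,-0.5],[0,0,-2,0,0,0,-0.5],[0,0,-3,0,0,0,-0.5],[0,0,-3,0,0,0,-0.5],[0,0,-3,0,0,0,-0.5]]' 40
python3 - <<'E'
from h import *
manip.camera('wrist');o=manip.get_obs()
p=o['position'];s=rim(p[2]-.01,p[2]+.02,p[:2],'w2.png');print(delta(.5954,.0207,.17).round(2))
E
```

```text
clock: 4.65
position: [0.6146, -0.3503, 0.0218]
ee_rot: [0.181, 0.983, -0.0, 0.001]
ft_force: [-0.7, 0.5, 6.1]
grip_width: 0.676
grasp_force: 44.3
clock: 5.9
position: [0.6138, -0.3497, 0.1707]
ee_rot: [0.181, 0.983, 0.0, 0.0]
ft_force: [-0.7, 0.1, -1.5]
grip_width: 0.673
grasp_force: 43.4
n 17014 circ [ 0.6125 -0.3487] 0.0281 mec [ 0.6081 -0.347 ] 0.0427 z [0.1604 0.1626 0.1834]
[ 2.98  6.79 -0.01]
```

View pics/w2.png

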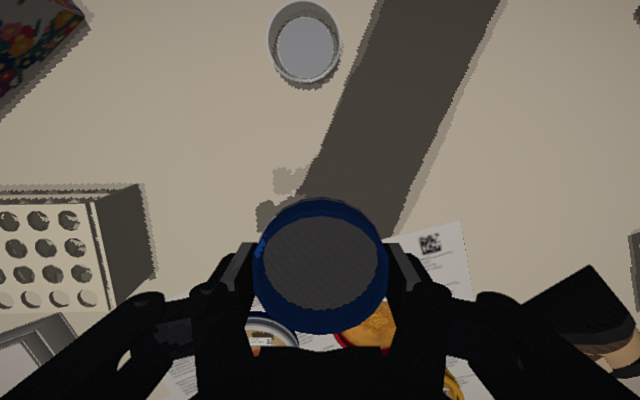

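Blue is held level, its centre about (320,262). Next I stop just beyond the pan so the wrist camera can measure it.

```bash
python3 -m pendant '[[0.15,0.9,0,0,0,0,-0.5],[0.3,1.8,0,0,0,0,-0.5],[0.45,2.8,0,0,0,0,-0.5],[0.6,3.8,0,0,0,0,-0.5],[0.8,4.8,0,0,0,0,-0.5],[0.9,5.8,0,0,0,0,-0.5],[1.1,6.6,0,0,0,0,-0.5],[1.2,7.0,0,0,0,0,-0.5],[1.2,7.0,0,0,0,0,-0.5],[1.2,7.0,0,0,0,0,-0.5]]' 40
python3 - <<'E'
from h import *
s=rim(.038,.05,(.595,.021),'w3.png')
r=manip.tip_of('pan_rim','wrist');print(r[:2])
print(delta(s[0]+.001,s[1]-.001,.1).round(2), manip.get_obs()['position'])
E
```

```text
clock: 7.25
position: [0.6823, -0.0043, 0.1703]
ee_rot: [0.183, 0.983, -0.001, -0.0]
ft_force: [0.7, -0.0, -0.2]
grip_width: 0.675
grasp_force: 43.4
n 1199 circ [0.6013 0.0203] 0.0281 mec [0.601  0.0205] 0.0303 z [0.0397 0.0438 0.045 ]
[{'pixel': [309.9, 84.0], 'p': 0.96}]
[ 1.66 -0.14  1.41] [ 0.68245043 -0.00416964  0.17042237]
```

View pics/w3.png

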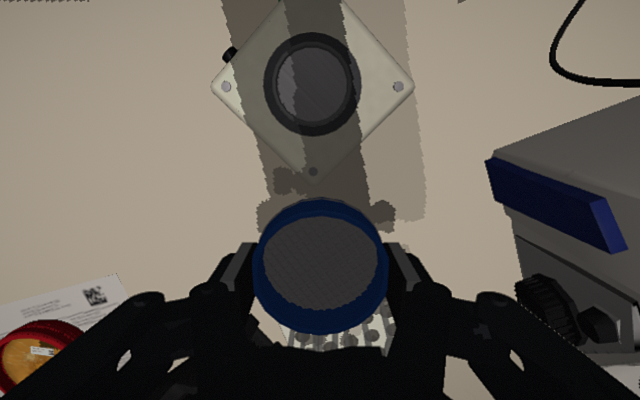

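The full pan rim is visible at (312,84), and its centre fits at (0.601, 0.020).

```bash
python3 -m pendant '[[0.6,-0.05,0,0,0,0,-0.5],[1.2,-0.1,0.2,0,0,0,-0.5],[1.66,-0.14,0.6,0,0,0,-0.5],[1.66,-0.14,1.1,0,0,0,-0.5],[1.66,-0.14,1.5,0,0,0,-0.5],[1.66,-0.14,1.7,0,0,0,-0.5],[1.66,-0.14,1.8,0,0,0,-0.5],[1.66,-0.14,1.8,0,0,0,-0.5],[1.66,-0.14,1.8,0,0,0,-0.5],[1.66,-0.14,1.8,0,0,0,-0.5]]' 40
python3 - <<'E'
from h import *
print(delta(.6022,.0194,.058).round(3))
E
```

```text
clock: 8.6
position: [0.603, 0.0217, 0.0808]
ee_rot: [0.181, 0.983, 0.0, 0.0]
ft_force: [-0.6, -0.1, -0.2]
grip_width: 0.671
grasp_force: 43.5
[-0.001 -0.048  0.456]
```

```bash
python3 -m pendant '[[0,-0.05,0.1,0,0,0,-0.5],[0,-0.05,0.2,0,0,0,-0.5],[0,-0.05,0.28,0,0,0,-0.5],[0,-0.05,0.36,0,0,0,-0.5],[0,-0.05,0.42,0,0,0,-0.5],[0,-0.05,0.46,0,0,0,-0.5],[0,-0.05,0.5,0,0,0,-0.5],[0,-0.05,0.5,0,0,0,-0.5],[0,-0.05,0.5,0,0,0,-0.5],[0,-0.05,0.5,0,0,0,-0.5]]' 40
```

```text
clock: 9.85
position: [0.6018, 0.0193, 0.0576]
ee_rot: [0.181, 0.983, 0.001, -0.0]
ft_force: [-14.1, 1.0, 27.7]
grip_width: 0.674
grasp_force: 47.3
```

```bash
python3 -m pendant '[[0,0,0,0,0,0,0.6],[0,0,0,0,0,0,1],[0,0,0,0,0,0,1],[0,0,0,0,0,0,1],[0,0,-0.4,0,0,0,1],[0,0,-0.9,0,0,0,1],[-0.6,0,-1.7,0,0,0,1],[-1.2,0,-2.4,0,0,0,1],[-1.2,0,-2.4,0,0,0,1],[-1.2,0,-2.4,0,0,0,1]]' 40
python3 - <<'E'
from h import *
s=rim(.055,.075,(.601,.020),'w4.png')
p,d,c=snap('wrist');P=cloud(d,c)
r=np.hypot(P[...,0]-s[0],P[...,1]-s[1]);m=(d>0)&(abs(r-.0285)<.002)&(P[...,2]>.055)&(P[...,2]<.075)
q=P[m];k=np.linalg.lstsq(np.c_[q[:,:2]-s,np.ones(len(q))],q[:,2],rcond=None)[0];print('rim plane slope',k.round(4))
print(manip.get_obs()['position'])
E
```

```text
clock: 11.1
position: [0.6575, -0.0021, 0.1756]
ee_rot: [0.181, 0.983, 0.0, -0.0]
ft_force: [-0.2, 0.2, -0.1]
grip_width: 1.003
grasp_force: 0.0
n 1305 circ [0.602  0.0195] 0.0279 mec [0.602  0.0195] 0.0303 z [0.0571 0.0637 0.065 ]
rim plane slope [-0.0091  0.0072  0.063 ]
[ 0.65693878 -0.00160474  0.17468931]
```

View pics/w4.png

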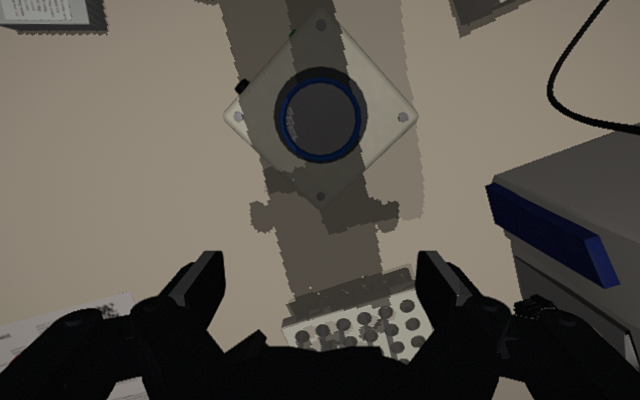

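Blue is level and home at (320,118): its rim is at z 0.0637, against 0.064 expected. Next is yellow.

```bash
python3 -m pendant '[[1.1,0,-0.3,0,0,0,1],[2.2,0,-0.5,0,0,0,1],[3.2,0,-0.5,0,0,0,1],[3.9,0.9,-0.5,0,0,0,1],[4.5,1.8,-0.5,0,0,0,1],[5.1,2.7,-0.5,0,0,0,1],[5.7,3.6,-0.5,0,0,0,1],[6.3,4.4,-0.5,0,0,0,1],[6.4,4.4,-0.5,0,0,0,1],[6.4,4.4,-0.5,0,0,0,1]]' 40
python3 - <<'E'
from h import *
s=rim(.022,.034,(.434,.322),'w5.png');o=manip.get_obs();print(o['position'],o['joint_pos'].round(2))
print(delta(s[0],s[1],.02).round(2))
E
```

```text
clock: 12.45
position: [0.4367, 0.317, 0.1998]
ee_rot: [0.181, 0.983, -0.001, -0.0]
ft_force: [-0.0, -0.8, -0.4]
grip_width: 1.003
grasp_force: 0.0
n 696 circ [0.4338 0.321 ] 0.028 mec [0.4344 0.3208] 0.0301 z [0.0236 0.0279 0.0292]
[0.4373544  0.31643202 0.20002592] [-1.17  0.18  0.52  1.77 -0.1   1.21  0.58]
[0.1  0.06 3.6 ]
```

View pics/w5.png

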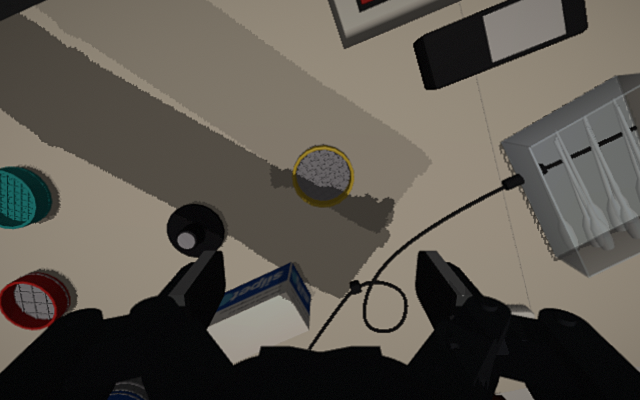

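Yellow is at (323,176), and the descent is clear of the lid (197,230) and the carton.

```bash
python3 -m pendant '[[0.1,0.06,0.8,0,0,0,1],[0.1,0.06,1.6,0,0,0,1],[0.1,0.06,2.4,0,0,0,1],[0.1,0.06,3.0,0,0,0,1],[0.1,0.06,3.4,0,0,0,1],[0.1,0.06,3.6,0,0,0,1],[0.1,0.06,3.6,0,0,0,1],[0.1,0.06,3.6,0,0,0,0],[0.1,0.06,3.6,0,0,0,0],[0.1,0.06,3.6,0,0,0,0]]' 40; python3 -m pendant '[[0,0,0,0,0,0,-0.5],[0,0,0,0,0,0,-0.5],[0,0,-0.4,0,0,0,-0.5],[0,0,-1,0,0,0,-0.5],[0,0,-2,0,0,0,-0.5],[0,0,-3,0,0,0,-0.5],[0,0,-3.6,0,0,0,-0.5],[0,0,-3.6,0,0,0,-0.5],[0,0,-3.6,0,0,0,-0.5],[0,0,-3.6,0,0,0,-0.5]]' 40
python3 - <<'E'
from h import *
print(delta(.5,.06,.2).round(2),delta(.602,.0195,.2).round(2))
E
```

```text
clock: 13.75
position: [0.4344, 0.3225, 0.0218]
ee_rot: [0.181, 0.983, 0.001, 0.0]
ft_force: [-2.6, -2.9, 10.2]
grip_width: 0.694
grasp_force: 41.1
clock: 15.0
position: [0.4333, 0.3218, 0.1992]
ee_rot: [0.181, 0.983, -0.001, -0.0]
ft_force: [0.7, 0.5, -1.9]
grip_width: 0.695
grasp_force: 43.5
[-3.11 -4.42 -0.01] [-5.31 -4.44 -0.01]
```

```bash
cat >> h.py <<'E'
def held(top):
    "pose of held ring's rim"
    o=manip.get_obs();t=np.array(o['position']);p,d,c=snap('wrist');P=cloud(d,c)
    m=(d>0)&(abs(P[...,2]-t[2]-top)<.006)&(abs(np.hypot(P[...,0]-t[0],P[...,1]-t[1])-.0285)<.004)
    q=P[m];s,r=circ(q[:,:2]);k=np.linalg.lstsq(np.c_[q[:,:2]-s,np.ones(len(q))],q[:,2],rcond=None)[0]
    print('held n',len(q),'c-tcp',(s-t[:2]).round(4),r.round(4),'slope',k[:2].round(3),'top-tcp',(k[2]-t[2]).round(4))
E
python3 -m pendant '[[-0.8,-1.0,0,0,0,0,-0.5],[-1.5,-2.0,0,0,0,0,-0.5],[-2.2,-3.0,0,0,0,0,-0.5],[-2.9,-4.0,0,0,0,0,-0.5],[-3.6,-4.42,0,0,0,0,-0.5],[-4.5,-4.44,0,0,0,0,-0.5],[-5.3,-4.44,0,0,0,0,-0.5],[-5.3,-4.44,0.3,0,0,0,-0.5],[-5.3,-4.44,0.6,0,0,0,-0.5],[-5.3,-4.44,0.6,0,0,0,-0.5]]' 40
python3 - <<'E'
from h import *
held(.0062)
print(delta(.602,.0195,.078).round(3))
E
```

```text
clock: 16.25
position: [0.6005, 0.0209, 0.1685]
ee_rot: [0.181, 0.983, -0.0, -0.002]
ft_force: [-0.6, 0.4, -0.8]
grip_width: 0.695
grasp_force: 43.5
held n 4654 c-tcp [-0.0004  0.0004] 0.0282 slope [-0.016  0.008] top-tcp 0.0052
[-0.028 -0.019  1.834]
```

```bash
python3 -m pendant '[[-0.03,-0.02,0.4,0,0,0,-0.5],[-0.03,-0.02,0.8,0,0,0,-0.5],[-0.03,-0.02,1.1,0,0,0,-0.5],[-0.03,-0.02,1.3,0,0,0,-0.5],[-0.03,-0.02,1.45,0,0,0,-0.5],[-0.03,-0.02,1.55,0,0,0,-0.5],[-0.03,-0.02,1.63,0,0,0,-0.5],[-0.03,-0.02,1.71,0,0,0,-0.5],[-0.03,-0.02,1.77,0,0,0,-0.5],[-0.03,-0.02,1.8,0,0,0,-0.5]]' 40
python3 -m pendant '[[0,0,0.02,0,0,0,-0.5],[0,0,0.04,0,0,0,-0.5],[0,0,0.06,0,0,0,-0.5],[0,0,0.07,0,0,0,-0.5],[0,0,0.07,0,0,0,-0.5],[0,0,0.07,0,0,0,-0.5],[0,0,0.07,0,0,0,-0.5],[0,0,0.07,0,0,0,-0.5],[0,0,0.07,0,0,0,-0.5],[0,0,0.07,0,0,0,-0.5]]' 40
```

```text
clock: 17.55
position: [0.6032, 0.0187, 0.0802]
ee_rot: [0.181, 0.983, 0.0, -0.0]
ft_force: [0.2, 0.4, 0.3]
grip_width: 0.691
grasp_force: 43.5
clock: 18.8
position: [0.6031, 0.0189, 0.0778]
ee_rot: [0.181, 0.983, 0.0, -0.0]
ft_force: [-7.2, 0.5, 10.9]
grip_width: 0.694
grasp_force: 44.6
```

```bash
python3 -m pendant '[[0,0,0.02,0,0,0,-0.5],[0,0,0.03,0,0,0,-0.5],[0,0,0.04,0,0,0,-0.5],[0,0,0.04,0,0,0,-0.5],[0,0,0.04,0,0,0,-0.5],[0,0,0.04,0,0,0,-0.5],[0,0,0.04,0,0,0,-0.5],[0,0,0.04,0,0,0,-0.5],[0,0,0.02,0,0,0,-0.5],[0,0,0,0,0,0,-0.5]]' 40
python3 -m pendant '[[0,0,0,0,0,0,0.6],[0,0,0,0,0,0,1],[0,0,0,0,0,0,1],[0,0,0,0,0,0,1],[0,0,-0.4,0,0,0,1],[0,0,-0.9,0,0,0,1],[-0.6,0,-1.7,0,0,0,1],[-1.2,0,-2.4,0,0,0,1],[-1.2,0,-2.4,0,0,0,1],[-1.2,0,-2.4,0,0,0,1]]' 40
cat >> h.py <<'E'
def ring(zt,g):
    s=rim(zt-.009,zt+.008,g)
    p,d,c=snap('wrist');P=cloud(d,c)
    m=(d>0)&(abs(np.hypot(P[...,0]-s[0],P[...,1]-s[1])-.0285)<.002)&(abs(P[...,2]-zt)<.009)
    q=P[m];k=np.linalg.lstsq(np.c_[q[:,:2]-s,np.ones(len(q))],q[:,2],rcond=None)[0];print('plane',k.round(4),'expected z',zt)
E
python3 - <<'E'
from h import *
ring(.084,(.602,.0195))
print(delta(.4476,-.0211,.2).round(2))
E
```

```text
clock: 20.05
position: [0.6031, 0.0189, 0.0779]
ee_rot: [0.181, 0.983, 0.001, -0.0]
ft_force: [-4.7, 1.0, 5.3]
grip_width: 0.691
grasp_force: 44.0
clock: 21.3
position: [0.6589, -0.0027, 0.1971]
ee_rot: [0.182, 0.983, 0.0, -0.0]
ft_force: [-0.7, -0.1, -0.7]
grip_width: 1.004
grasp_force: 0.0
n 1301 circ [0.6032 0.0191] 0.0279 mec [0.6033 0.019 ] 0.0302 z [0.0769 0.0837 0.085 ]
plane [-0.0121  0.0055  0.083 ] expected z 0.084
[ 3.8  -1.86 -0.07]
```

Yellow is home and level. Next is red.

```bash
python3 -m pendant '[[1.0,-0.2,0,0,0,0,1],[1.9,-0.6,0,0,0,0,1],[2.8,-1.2,0,0,0,0,1],[3.6,-1.8,0,0,0,0,1],[3.8,-1.86,0,0,0,0,1],[3.8,-1.86,0,0,0,0,1],[3.8,-1.86,0,0,0,0,1],[3.8,-1.86,0,0,0,0,1],[3.8,-1.86,0,0,0,0,1],[3.8,-1.86,0,0,0,0,1]]' 40
python3 - <<'E'
from h import *
s=rim(.022,.034,(.448,-.021),'w6.png')
print(delta(s[0],s[1],.02).round(2))
E
```

```text
clock: 22.65
position: [0.4487, -0.0218, 0.1967]
ee_rot: [0.181, 0.983, -0.0, -0.0]
ft_force: [-0.4, -0.0, -0.7]
grip_width: 0.998
grasp_force: 0.0
n 719 circ [ 0.4525 -0.0213] 0.0281 mec [ 0.4533 -0.0216] 0.0301 z [0.0231 0.0278 0.0292]
[-0.07  0.04  3.53]
```

View pics/w6.png

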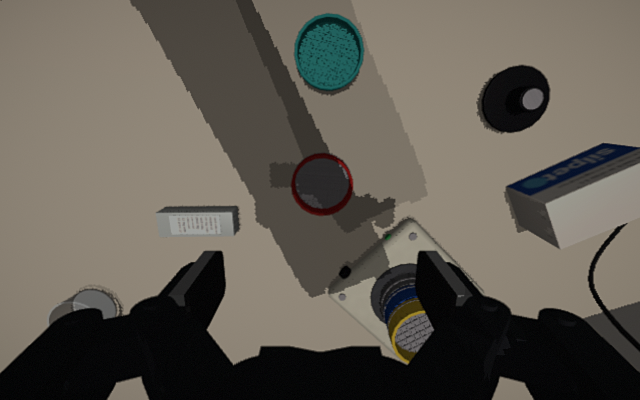

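Red is at (322,184). The slides (198,220), turquoise (328,52) and the column are all far enough away.

```bash
python3 -m pendant '[[-0.07,0.04,0.8,0,0,0,1],[-0.07,0.04,1.6,0,0,0,1],[-0.07,0.04,2.4,0,0,0,1],[-0.07,0.04,3.0,0,0,0,1],[-0.07,0.04,3.4,0,0,0,1],[-0.07,0.04,3.53,0,0,0,1],[-0.07,0.04,3.53,0,0,0,1],[-0.07,0.04,3.53,0,0,0,0],[-0.07,0.04,3.53,0,0,0,0],[-0.07,0.04,3.53,0,0,0,0]]' 40; python3 -m pendant '[[0,0,0,0,0,0,-0.5],[0,0,0,0,0,0,-0.5],[0,0,-0.4,0,0,0,-0.5],[0,0,-1,0,0,0,-0.5],[0,0,-2,0,0,0,-0.5],[0,0,-3,0,0,0,-0.5],[0,0,-3.6,0,0,0,-0.5],[0,0,-3.6,0,0,0,-0.5],[0,0,-3.6,0,0,0,-0.5],[0,0,-3.6,0,0,0,-0.5]]' 40
python3 - <<'E'
from h import *
held(.0062)
print(delta(.6032,.019,.2).round(2))
E
```

```text
clock: 23.95
position: [0.4532, -0.0209, 0.0214]
ee_rot: [0.181, 0.983, 0.001, 0.0]
ft_force: [-3.4, -0.1, 12.1]
grip_width: 0.679
grasp_force: 41.2
clock: 25.2
position: [0.4519, -0.0213, 0.1993]
ee_rot: [0.181, 0.983, -0.0, -0.001]
ft_force: [0.4, 0.2, -0.9]
grip_width: 0.676
grasp_force: 44.6
held n 4698 c-tcp [-0.001   0.0007] 0.0281 slope [-0.017  0.006] top-tcp 0.0055
[-2.54  1.83 -0.02]
```

```bash
python3 -m pendant '[[-0.8,0.6,0,0,0,0,-0.5],[-1.7,1.2,0,0,0,0,-0.5],[-2.4,1.75,0,0,0,0,-0.5],[-2.55,1.83,0.2,0,0,0,-0.5],[-2.55,1.83,0.7,0,0,0,-0.5],[-2.55,1.83,1.2,0,0,0,-0.5],[-2.55,1.83,1.5,0,0,0,-0.5],[-2.55,1.83,1.6,0,0,0,-0.5],[-2.55,1.83,1.6,0,0,0,-0.5],[-2.55,1.83,1.6,0,0,0,-0.5]]' 40
python3 -c "
from h import *
print(delta(.6036,.0187,.0974).round(3))"
```

```text
clock: 26.5
position: [0.6047, 0.0188, 0.1211]
ee_rot: [0.181, 0.983, 0.0, 0.001]
ft_force: [0.0, 0.1, -0.2]
grip_width: 0.678
grasp_force: 44.6
[ 0.021 -0.011  0.475]
```

```bash
python3 -m pendant '[[0.02,0,0.1,0,0,0,-0.5],[0.02,0,0.2,0,0,0,-0.5],[0.02,0,0.28,0,0,0,-0.5],[0.02,0,0.34,0,0,0,-0.5],[0.02,0,0.4,0,0,0,-0.5],[0.02,0,0.44,0,0,0,-0.5],[0.02,0,0.47,0,0,0,-0.5],[0.02,0,0.49,0,0,0,-0.5],[0.02,0,0.49,0,0,0,-0.5],[0.02,0,0.49,0,0,0,-0.5]]' 40
```

```text
clock: 27.75
position: [0.6036, 0.0192, 0.0975]
ee_rot: [0.181, 0.983, 0.001, 0.0]
ft_force: [-7.5, 0.7, 17.1]
grip_width: 0.68
grasp_force: 47.0
```

```bash
python3 -m pendant '[[0,0,0.02,0,0,0,-0.5],[0,0,0.02,0,0,0,-0.5],[0,0,0.02,0,0,0,-0.5],[0,0,0.02,0,0,0,-0.5],[0,0,0,0,0,0,-0.5],[0,0,-0.02,0,0,0,-0.5],[0,0,-0.02,0,0,0,0.6],[0,0,-0.02,0,0,0,1],[0,0,-0.02,0,0,0,1],[0,0,-0.02,0,0,0,1]]' 40
python3 -m pendant '[[0,0,-0.4,0,0,0,1],[0,0,-0.9,0,0,0,1],[-0.6,0,-1.7,0,0,0,1],[-1.2,0,-2.2,0,0,0,1],[-1.2,0,-2.2,0,0,0,1],[-1.2,0,-2.2,0,0,0,1],[-1.2,0,-2.2,0,0,0,1],[-1.2,0,-2.2,0,0,0,1],[-1.2,0,-2.2,0,0,0,1],[-1.2,0,-2.2,0,0,0,1]]' 40
python3 - <<'E'
from h import *
ring(.104,(.6032,.019))
print(delta(.44,.175,.2).round(2))
E
```

```text
clock: 29.0
position: [0.6033, 0.0192, 0.0967]
ee_rot: [0.181, 0.983, -0.0, -0.0]
ft_force: [-0.3, -0.1, -0.2]
grip_width: 1.002
grasp_force: 0.0
clock: 30.25
position: [0.6593, -0.0021, 0.2067]
ee_rot: [0.181, 0.983, 0.0, -0.0]
ft_force: [-0.2, -0.2, -0.4]
grip_width: 1.0
grasp_force: 0.0
n 1446 circ [0.6034 0.0195] 0.0279 mec [0.6034 0.0195] 0.0302 z [0.0965 0.1037 0.1051]
plane [-0.0087  0.0073  0.103 ] expected z 0.104
[5.36 1.74 0.14]
```

```bash
python3 -m pendant '[[1.0,0,0,0,0,0,1],[2.0,0.1,0,0,0,0,1],[3.0,0.4,0,0,0,0,0],[4.0,0.9,0,0,0,0,0],[5.0,1.5,0,0,0,0,0],[5.36,1.74,0,0,0,0,0],[5.36,1.74,0,0,0,0,0],[5.36,1.74,0,0,0,0,0],[5.36,1.74,0,0,0,0,0],[5.36,1.74,0,0,0,0,0]]' 40
python3 - <<'E'
from h import *
s=rim(.031,.042,(.442,.176),'w7.png',.03)
s2=rim(.009,.019,(.442,.176),None,.04)
print(delta(s[0],s[1],.023).round(2),manip.get_obs()['position'])
E
```

```text
clock: 31.6
position: [0.4405, 0.1739, 0.2068]
ee_rot: [0.182, 0.983, -0.0, 0.0]
ft_force: [-0.5, 0.2, 0.3]
grip_width: 0.503
grasp_force: 0.0
n 395 circ [0.4431 0.1741] 0.0087 mec [0.4436 0.1738] 0.011 z [0.0345 0.0365 0.0377]
n 2144 circ [0.4437 0.174 ] 0.024 mec [0.4436 0.1739] 0.0298 z [0.0128 0.0141 0.0154]
[-0.05  0.02  3.67] [0.44032704 0.17424243 0.20673088]
```

View pics/w7.png

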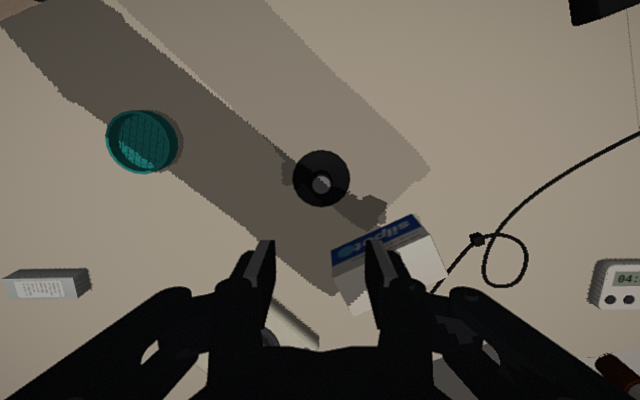

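The lid is at (321,178), with its knob centre at (0.4436, 0.1739). I check the clearance to the carton at (385,262) before descending.

Run:
```python
from h import *
p,d,c=snap('wrist');P=cloud(d,c)
u,v=np.meshgrid(np.arange(640),np.arange(400))
m=(d>0)&(P[...,2]>.03)&(P[...,2]<.1)&(P[...,0]>.46)&(v<300)&(u>320)&(u<460)&~((u>360)&(u<400)&(v>235))
q=P[m]-[.4436,.1739,0];o=R.from_quat(manip.get_obs()['ee_rot']);t=o.inv().apply(q)
print(q.min(0).round(3),q.max(0).round(3),'zmax',np.percentile(q[:,2],98).round(3));
print('toolx max',np.percentile(t[:,0],98).round(3),'tooly',np.percentile(t[:,1],[2,98]).round(3), 'at max x, y:',t[t[:,0]>np.percentile(t[:,0],97),1].mean().round(3))
```

```text
[ 0.073 -0.021  0.03 ] [0.123 0.084 0.064] zmax 0.064
toolx max -0.042 tooly [0.013 0.114] at max x, y: 0.098
```

```bash
python3 -m pendant '[[-0.05,0.02,0.8,0,0,0,0],[-0.05,0.02,1.6,0,0,0,0],[-0.05,0.02,2.4,0,0,0,0],[-0.05,0.02,3.0,0,0,0,0],[-0.05,0.02,3.4,0,0,0,0],[-0.05,0.02,3.53,0,0,0,0],[-0.05,0.02,3.53,0,0,0,0],[-0.05,0.02,3.53,0,0,0,-0.9],[-0.05,0.02,3.53,0,0,0,-0.9],[-0.05,0.02,3.53,0,0,0,-0.9]]' 40; python3 -m pendant '[[0,0,0,0,0,0,-0.9],[0,0,0,0,0,0,-0.9],[0,0,-0.4,0,0,0,-0.9],[0,0,-1,0,0,0,-0.9],[0,0,-2,0,0,0,-0.9],[0,0,-3,0,0,0,-0.9],[0,0,-3.6,0,0,0,-0.9],[0,0,-3.6,0,0,0,-0.9],[0,0,-3.6,0,0,0,-0.9],[0,0,-3.6,0,0,0,-0.9]]' 40
python3 - <<'E'
from h import *
o=manip.get_obs();t=o['position'];p,d,c=snap('wrist','w8.png');P=cloud(d,c)
m=(d>0)&(abs(P[...,2]-t[2]+.016)<.005)&(np.hypot(P[...,0]-t[0],P[...,1]-t[1])<.033)
q=P[m];k=np.linalg.lstsq(np.c_[q[:,:2]-t[:2],np.ones(len(q))],q[:,2]-t[2],rcond=None)[0];e=cv2.minEnclosingCircle(q[:,:2].astype(np.float32))
print(len(q),'flange plane',k.round(3),'c-tcp',(np.array(e[0])-t[:2]).round(4),e[1])
print(delta(.6034,.0195,.2).round(2))
E
```

```text
clock: 33.0
position: [0.4434, 0.1752, 0.0313]
ee_rot: [0.181, 0.983, 0.001, 0.0]
ft_force: [-0.9, -0.7, 5.8]
grip_width: 0.239
grasp_force: 39.0
clock: 34.25
position: [0.4423, 0.1744, 0.2094]
ee_rot: [0.181, 0.983, -0.001, -0.0]
ft_force: [-0.4, 1.0, -0.7]
grip_width: 0.234
grasp_force: 39.4
5145 flange plane [ 0.005 -0.003 -0.017] c-tcp [0.0005 0.0001] 0.030219493433833122
[-4.11 -1.74  0.19]
```

View pics/w8.png

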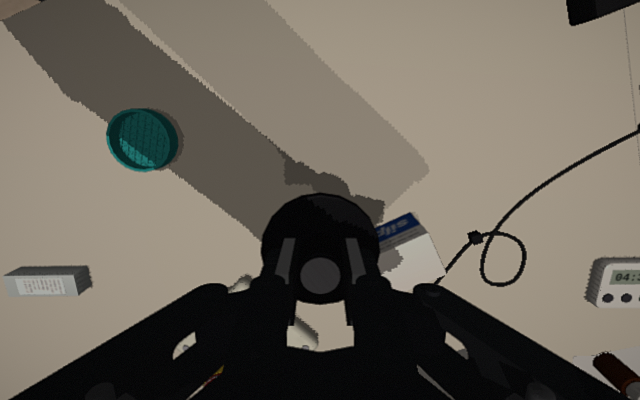

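The lid is held level, with the knob at (321,275). I carry it over the column.

```bash
python3 -m pendant '[[-1.0,-0.4,0,0,0,0,-0.9],[-2.0,-0.8,0,0,0,0,-0.9],[-3.0,-1.2,0,0,0,0,-0.9],[-3.9,-1.65,0,0,0,0,-0.9],[-4.11,-1.74,0.2,0,0,0,-0.9],[-4.11,-1.74,0.7,0,0,0,-0.9],[-4.11,-1.74,1.0,0,0,0,-0.9],[-4.11,-1.74,1.15,0,0,0,-0.9],[-4.11,-1.74,1.15,0,0,0,-0.9],[-4.11,-1.74,1.15,0,0,0,-0.9]]' 40
python3 -c "
from h import *
print(delta(.6032,.0195,.1273).round(3))"
```

```text
clock: 35.55
position: [0.6041, 0.0204, 0.1536]
ee_rot: [0.181, 0.983, 0.0, 0.001]
ft_force: [-0.6, -0.3, -0.2]
grip_width: 0.235
grasp_force: 39.4
[ 0.01  -0.023  0.525]
```

```bash
python3 -m pendant '[[0.01,-0.02,0.12,0,0,0,-0.9],[0.01,-0.02,0.24,0,0,0,-0.9],[0.01,-0.02,0.32,0,0,0,-0.9],[0.01,-0.02,0.39,0,0,0,-0.9],[0.01,-0.02,0.45,0,0,0,-0.9],[0.01,-0.02,0.49,0,0,0,-0.9],[0.01,-0.02,0.52,0,0,0,-0.9],[0.01,-0.02,0.54,0,0,0,-0.9],[0.01,-0.02,0.54,0,0,0,-0.9],[0.01,-0.02,0.54,0,0,0,-0.9]]' 40
```

```text
clock: 36.8
position: [0.6034, 0.0193, 0.1273]
ee_rot: [0.181, 0.983, 0.001, 0.0]
ft_force: [-5.9, 0.8, 13.2]
grip_width: 0.237
grasp_force: 40.9
```

Next I press a little more, release, back off and look.

```bash
python3 -m pendant '[[0,0,0.03,0,0,0,-0.9],[0,0,0.03,0,0,0,-0.9],[0,0,0.03,0,0,0,-0.9],[0,0,0.03,0,0,0,-0.9],[0,0,0,0,0,0,-0.9],[0,0,-0.02,0,0,0,-0.9],[0,0,-0.02,0,0,0,0],[0,0,-0.02,0,0,0,0],[0,0,-0.02,0,0,0,0],[0,0,-0.02,0,0,0,0]]' 40
python3 -m pendant '[[0,0,-0.4,0,0,0,0],[0,0,-0.9,0,0,0,0],[-0.6,0,-1.7,0,0,0,0],[-1.2,0,-2.2,0,0,0,0],[-1.2,0,-2.2,0,0,0,0],[-1.2,0,-2.2,0,0,0,0],[-1.2,0,-2.2,0,0,0,0],[-1.2,0,-2.2,0,0,0,0],[-1.2,0,-2.2,0,0,0,0],[-1.2,0,-2.2,0,0,0,0]]' 40
python3 - <<'E'
from h import *
p,d,c=snap('wrist');P=cloud(d,c)
r=np.hypot(P[...,0]-.6034,P[...,1]-.0195)
for z,a in [(.110,.035),(.132,.014)]:
    m=(d>0)&(r<a)&(abs(P[...,2]-z)<.007);q=P[m];k=np.linalg.lstsq(np.c_[q[:,:2]-[.6034,.0195],np.ones(len(q))],q[:,2],rcond=None)[0];e=cv2.minEnclosingCircle(q[:,:2].astype(np.float32));print(z,len(q),k.round(4),np.round(e[0],4),round(e[1],4))
snap('scene','scene1.png')
a=cv2.imread('pics/scene1.png')[120:300,180:480];cv2.imwrite('pics/scene1c.png',cv2.resize(a,(800,480),interpolation=cv2.INTER_CUBIC))
E
```

```text
clock: 38.05
position: [0.6029, 0.0194, 0.1267]
ee_rot: [0.181, 0.983, 0.0, -0.0]
ft_force: [0.6, 0.1, -0.0]
grip_width: 0.499
grasp_force: 0.0
clock: 39.3
position: [0.6588, -0.0019, 0.2367]
ee_rot: [0.181, 0.983, 0.0, -0.0]
ft_force: [0.2, 0.8, 1.0]
grip_width: 0.5
grasp_force: 0.0
0.11 4057 [0.0029 0.0015 0.1101] [0.6037 0.0195] 0.0302
0.132 732 [0.0052 0.0044 0.1325] [0.604  0.0191] 0.0109
```

View pics/scene1c.png

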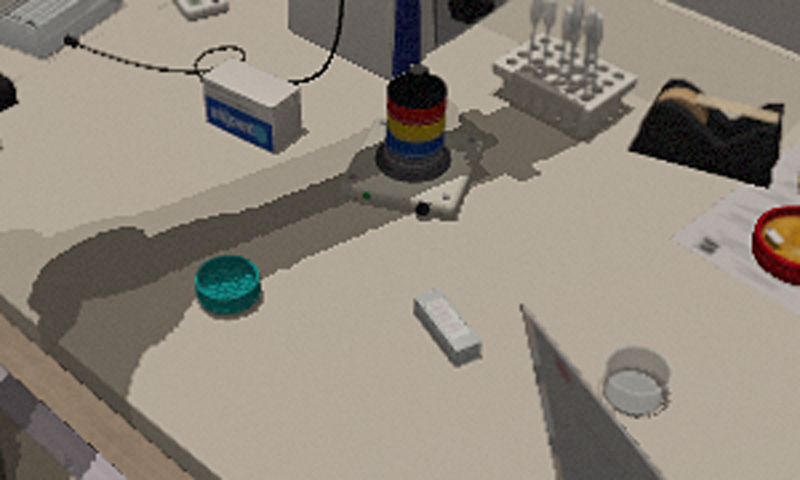

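The column at (415,120) runs blue, yellow, red, then black lid. The lid flange is at z 0.1101 (0.110 expected) and level. The cup (637,380) and slides (447,325) haven't moved.

```bash
python3 -c "
from workcell import manip
print(manip.hand_in())"
```

```text
the job is handed in; nothing more can be done
None
```

The sieve column is built on the shaker and handed in at about 39 s: blue, yellow and red sieves, then the black lid, each pressed home and level. The gripper is clear, and the cup and slide pack were left alone.

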